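# Sort out and peel off the top seed tray at the potting bench

### The job

The green seed tray on top of the nested stack is needed for potting: first empty it, putting the wooden dibber into the blue tool bin and the seed jar into the yellow jar bin. Then peel the green tray off the trays it clings to, lifting one corner well clear while the opposite corner is still seated, so that the black trays stay standing where they are. Finish while holding the green tray in the gripper, about level and still, centred over the cork potting board and well above it (about 15 cm); do not put it down or let go, and leave the other things on the bench alone.

Things in the scene. Friction and masses are not known exactly. Their poses are not given: they have to be found in the camera images.
- top_tray: Green tray nested on top, 140 g (+-20%). Origin: centre of its underside, z up, 48 mm above lower_stack's. Rim 180 (x) by 240 mm (y), corners cut off at 45 degrees; a bar 10 mm wide, 16 mm tall, 30 to 46 mm above the origin, lying flush on the black rim below. Walls slope in to a 3 mm floor 140 by 200 mm. Pinch a cut corner from above, one finger inside, closing along (+-1,+-1) of its x, y
- lower_stack: Three black trays of the same shape as one loose piece, 0.75 kg, 78 mm tall, origin at the centre of the underside. The green tray clings to it at each corner; a corner lets go at about 4 N of upward pull after rising about 5 mm. Pulled straight up, all cling at once (about 8 N) and the black trays may come along; lifted by one corner, tipping about the far one, it lets go corner by corner
- tray_corner0 (a point): Middle of the green tray's cut -x -y corner bar (bar 45 mm long, 10 mm wide across the diagonal, 16 mm tall), half way up: 38 mm above the tray's origin, 70.5 mm (x) and 100.5 mm (y) from its middle. Diagonally across: corner 2. Seated, it is 86 mm above the bench
- tray_corner1 (a point): Middle of the green tray's cut -x +y corner bar (bar 45 mm long, 10 mm wide across the diagonal, 16 mm tall), half way up: 38 mm above the tray's origin, 70.5 mm (x) and 100.5 mm (y) from its middle. Diagonally across: corner 3. Seated, it is 86 mm above the bench
- tray_corner2 (a point): Middle of the green tray's cut +x +y corner bar (bar 45 mm long, 10 mm wide across the diagonal, 16 mm tall), half way up: 38 mm above the tray's origin, 70.5 mm (x) and 100.5 mm (y) from its middle. Diagonally across: corner 0. Seated, it is 86 mm above the bench
- tray_corner3 (a point): Middle of the green tray's cut +x -y corner bar (bar 45 mm long, 10 mm wide across the diagonal, 16 mm tall), half way up: 38 mm above the tray's origin, 70.5 mm (x) and 100.5 mm (y) from its middle. Diagonally across: corner 1. Seated, it is 86 mm above the bench
- dibber: Dibber (hand tool for planting holes) lying in the green tray along its own x: light wooden handle 45 by 22 by 22 mm at -x, pointed steel spike 18 mm thick at +x, 92 mm long in all, 70 g. Origin: centre of its underside, 47 mm from the handle's end and 2 mm from where the spike leaves the handle
- dibber_grip (a point): Point to grip the dibber, in the handle 15 mm to -x of its origin, 11 mm above its underside; 22 mm wide across y
- seed_jar: Small amber jar with red cap standing in the green tray, 34 mm diameter, 50 mm tall, 60 g. Origin: centre of its underside, z up
- jar_middle (a point): Centre of the jar, 25 mm above its underside
- tool_bin: Blue open bin for hand tools, fixed to the bench, 150 mm (x) by 110 mm (y), 60 mm tall, walls 4 mm, inner floor about 4 mm up. Origin: centre of its underside
- jar_bin: Yellow open bin for seed jars, same size as the blue one, fixed. Origin: centre of its underside
- potting_board: Flat cork board fixed on the bench, 180 mm (x) by 240 mm (y), 4 mm thick, where potting is done. Origin: centre of its underside
- clay_pot: Bystander: terracotta pot, 68 mm wide, 60 mm tall, origin centre of underside
- yellow_bottle: Bystander: yellow bottle with red cap, 60 mm wide, 120 mm tall, origin centre of underside
- green_bottle: Bystander: green bottle with white cap, 54 mm wide, 120 mm tall, origin centre of underside
- seed_tin: Bystander: tin can, 66 mm wide, 60 mm tall, origin centre of underside
- brush: Bystander: bench brush with orange handle lying on the bench between robot and trays, about 200 mm long along its x, origin near its middle
Things that resemble listed ones, but are neither listed nor needed, are in the scene too. There is more than one size of the dibber; the job needs the largest.

How it is judged (in metres and radians):
On the way, in this order (a step that is already met when the one before it is completed fails the run):
1. dibber lying in the blue tool bin and jar in the yellow jar bin, both let go (x of dibber_grip in the frame of tool_bin between -0.071 and 0.071 m and y of dibber_grip in the frame of tool_bin between -0.051 and 0.051 m and z of dibber_grip in the frame of tool_bin between 0 and 0.055 m and x of jar_middle in the frame of jar_bin between -0.071 and 0.071 m and y of jar_middle in the frame of jar_bin between -0.051 and 0.051 m and z of jar_middle in the frame of jar_bin between 0 and 0.055 m and linear speed of each of dibber, seed_jar below 0.03 m/s and contact force between each of dibber, seed_jar and the arm below 0.1 N and contact force between each of dibber, seed_jar and the fingers below 0.1 N), for 0.2 s.
2. one corner of the green tray lifted at least 20 mm while the opposite corner is still within 6 mm of its seat (((z of tray_corner0 in the frame of lower_stack above 0.106 m and z of tray_corner2 in the frame of lower_stack below 0.092 m and contact force between the fingers and top_tray above 1 N) or (z of tray_corner1 in the frame of lower_stack above 0.106 m and z of tray_corner3 in the frame of lower_stack below 0.092 m and contact force between the fingers and top_tray above 1 N) or (z of tray_corner2 in the frame of lower_stack above 0.106 m and z of tray_corner0 in the frame of lower_stack below 0.092 m and contact force between the fingers and top_tray above 1 N) or (z of tray_corner3 in the frame of lower_stack above 0.106 m and z of tray_corner1 in the frame of lower_stack below 0.092 m and contact force between the fingers and top_tray above 1 N))), for 0.1 s.
At the end, for the whole second after the job is handed in: Dibber in the blue bin, jar in the yellow; black trays upright within 40 mm of their place; green tray held by the fingers alone, still, centred within 60 mm over the cork board, underside 100 to 250 mm above the bench, tilted under 0.25 rad (all of step 1 and distance of lower_stack from where it was at the start of the episode below 0.04 m and angle between lower_stack's own z axis and vertical below 0.06 rad and horizontal distance between top_tray and potting_board below 0.06 m and height (world z) of top_tray between 0.1 and 0.25 m and angle between top_tray's own z axis and vertical below 0.25 rad and linear speed of top_tray below 0.03 m/s and contact force between the fingers and top_tray above 2 N and contact force between top_tray and lower_stack below 0.1 N and contact force between top_tray and tool_bin below 0.1 N and contact force between top_tray and jar_bin below 0.1 N and contact force between top_tray and potting_board below 0.1 N and contact force between top_tray and clay_pot below 0.1 N and contact force between top_tray and yellow_bottle below 0.1 N and contact force between top_tray and green_bottle below 0.1 N and contact force between top_tray and seed_tin below 0.1 N and contact force between top_tray and brush below 0.1 N); the arm keeps its last pose, push and grip.
It fails at once if the black trays were lifted, tipped or shoved (height (world z) of lower_stack above 0.012 m or angle between lower_stack's own z axis and vertical above 0.12 rad or distance of lower_stack from where it was at the start of the episode above 0.05 m).
It fails at once if a bystander was disturbed (distance of any of clay_pot, yellow_bottle, green_bottle, seed_tin, brush from where it was at the start of the episode above 0.03 m).
It also fails if it takes over 72 s, if anything falls off the work surface, if the arm or the gripper's body presses on something with over 40 N, if the wrist force passes 120 N, or if a joint passes its speed limit or range.

### The arm

A 6-joint arm with a two-finger parallel gripper is mounted at the origin on the work surface. World frame = base frame: x ahead of the robot, y to its left, z up, the work surface at z = 0. Lengths are in m, angles in degrees, forces in N, time in s.
With the tool pointing down it reaches from about 0.25 to 0.8 m from the base axis. Payload 3.9 kg.
Tool frame: the origin (TCP) lies between the finger pads; the fingertips stand 14 mm ahead of it and the grasp point (between the pads) lies 5 mm behind it; z points along the fingers, y is the line along which they close (so a half turn about z gives the same grasp; the last joint's range is limited). The gripper opens to 85 mm and grips with 20 to 120 N. Pads are 22 mm wide; open, the fingers measure 114 mm over their backs; the gripper's body (76 mm by 85 mm) begins 54 mm behind the grasp point. The pads swing forward as they close: fully open they stand 13 mm farther back than shut.
Start: joints at [-63.025, 14.897, -7.913, 67.191, 0, 90], TCP at [0.238, -0.468, 0.245] pointing down, gripper open.
Joint ranges: [-159.42, 159.42], [-47.68, 98.78], [-73.54, 78.23], [-108.79, 121.32], [-90, 84.71], [-180, 180]. Speed limits (degrees/s): [147.25, 147.25, 180, 180, 180, 180].

### API

Orientations are given as a 3x3 rotation matrix whose columns are the frame's x, y, z axes.
In Python, from station import r gives the robot as it stands. The module is installed in compiled form; this text tells all that it offers.
- The arm moves only by the shell command python3 -m handwheel 'ROWS' [OPENING] [FORCE]. ROWS is JSON, a list of rows, each a list of 2 entries, a list of its own where there are three numbers: the shift along the world's x, y, z in mm, then the turn about the world's z in rad. In form: [[[tx, ty, tz], yaw], ...]. A call has 1 to 20 rows; each row is the pose to reach, as a shift and turn from the pose commanded when the call began; what a row does not reach only later rows make up. A row lasts 1/8 s, in which the tool goes at most 62.5 mm and 10.7 degrees, less where a joint would pass 70% of its speed; a pose out of reach is approached as far as the arm can. A call with a gripper value outside its range is refused whole. OPENING is the finger opening in mm, from 0 to 85.4, set as the call begins (- or left out, the last holds). The fingers move at their own pace and stop on an object; FORCE is the grip in N (left out, the last holds). Time passes only in rows, so rows that repeat a pose let the fingers close. It gives the time, the measured TCP pose, the force, the opening and the grip force at its end, in the units of the state.
- r.observe(): the state, without advancing time (a new reading comes with each control period).
- r.read_camera(name): name is "scene" or "side" or "wrist"; returns (picture, depth): 384x512x3 uint8, blue, green, red; 384x512 float32, m along the optical axis (not along the pixel's ray), 0 where there is no reading.
- r.camera_params(name): a dict with "fx", "fy", "cx", "cy" (pixels), "k1" (the pictures are not rectified: a ray, as slopes to the right and down, at radius r is drawn at 1 + k1 r^2 times it, then the intrinsics apply), "origin" and "orientation" of the camera in the world. Camera axes: x right, y up, looking along -z (the intrinsics and any distortion apply to the point x, -y, -z); pixel columns grow to the right and rows downward; lengths in m; the calibration is good to about 2 mm. A picture is of the moment at which its call begins: read the wrist's pose just before it. camera_params takes no time and is no camera call; for the wrist camera it gives the pose at the moment of the call.
- r.job_done(): hands the job in; it is judged then, once.
The state is a dict: "t": time; "joint_positions": joint angles; "joint_velocities": joint speeds; "joint_torque": joint torques, N m; "ee_pos": TCP position; "orientation": TCP orientation; "wrist_force": force on the tool from outside, world axes, zero at the start; "ft_torque": the same for the moment, N m; "gripper_width": finger opening in m; "finger_force": force on a finger pad.
Only numpy, scipy, OpenCV 4.12 (cv2) and the standard library are available. Lean on these libraries where they do the work, as an engineer would, in place of code of your own. Each camera call takes 0.05 s, during which the arm holds its last target. There are 200 camera calls.

## Working session

There is one attempt and no reset: what is moved stays moved. The work goes in short steps, Python scripts to look and compute and a shell command to move; the robot and the scene stay as the last step left them, time stands still between calls to the robot, and variables do not carry over. Pictures are saved under pics/ and viewed, at most 10 in all, crops included, and the job is handed in when it is done.

```bash
mkdir -p pics
cat > h.py <<'E'
import numpy as np, cv2
from station import r
def snap(n):
    p=r.camera_params(n); im,d=r.read_camera(n); return p,im,d
def pt(p,d,u,v,z=None):
    K=np.array([[p['fx'],0,p['cx']],[0,p['fy'],p['cy']],[0,0,1]],float)
    # iterate distortion
    xd=np.array([(u-p['cx'])/p['fx'],(v-p['cy'])/p['fy']]); x=xd.copy()
    for _ in range(20): x=xd/(1+p['k1']*(x@x))
    ray=np.array(p['orientation'])@np.array([x[0],-x[1],-1.]); o=np.array(p['origin'])
    if z is not None: return o+ray*(z-o[2])/ray[2]
    return o+ray*d[int(round(v)),int(round(u))]
def save(n,im,d,p): 
    cv2.imwrite(f'pics/{n}.png',im); np.savez(f'{n}.npz',d=d,im=im,**{k:np.array(v) for k,v in p.items()})
def load(n):
    z=np.load(f'{n}.npz'); return z,z['im'],z['d']
E
python3 - <<'E'
from h import *
for n in('scene','side'):
    p,im,d=snap(n); save(n+'0',im,d,p); print(p['origin'])
    cv2.imwrite(f'pics/{n}0.png',cv2.resize(im,(800,600)))
print(r.observe())
E
```

```text
[0.83570029 0.57067016 0.85082013]
[0.49800074 0.89427958 1.07764509]
{'t': 0.1, 'joint_positions': array([-6.30279304e+01,  1.49334800e+01, -7.97780182e+00,  6.71906445e+01,
        3.50903761e-03,  9.00008613e+01]), 'joint_velocities': array([-0.08910658, -0.10426168,  0.22312967, -0.08983539, -0.00763878,
        0.01036891]), 'joint_torque': array([ 1.02945132e-04, -4.06507909e+01,  2.54527223e+01,  1.00943277e-02,
       -3.09807842e-05, -1.75635148e-05]), 'ee_pos': array([ 0.2378682 , -0.4673644 ,  0.24453803]), 'orientation': array([[ 8.91234594e-01,  4.53541986e-01, -7.52270906e-04],
       [ 4.53542605e-01, -8.91233136e-01,  1.61322701e-03],
       [ 6.12174211e-05, -1.77895062e-03, -9.99998416e-01]]), 'wrist_force': array([ 0.10968306,  0.51305806, -0.15679366]), 'ft_torque': array([-0.02569781,  0.02939312, -0.01982762]), 'finger_force': 0.0, 'gripper_width': 0.08525910344340525}
```

View pics/scene0.png

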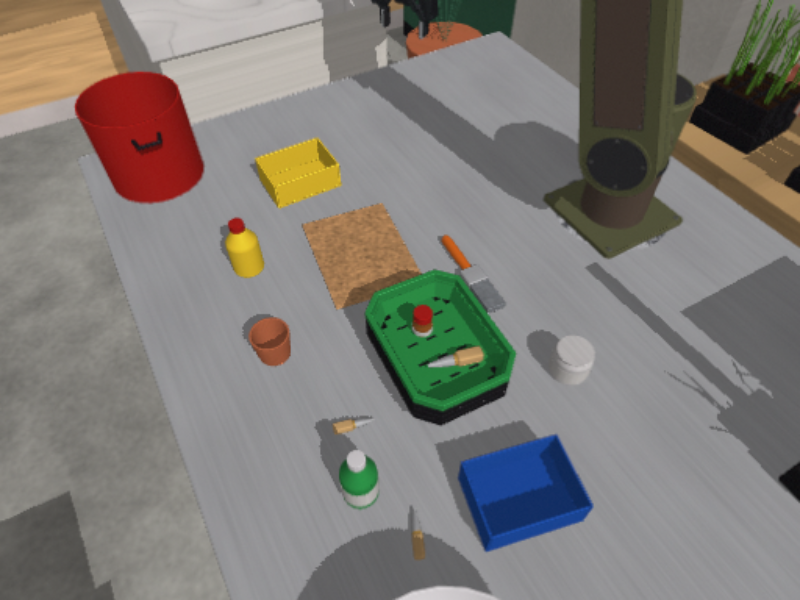

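View pics/side0.png

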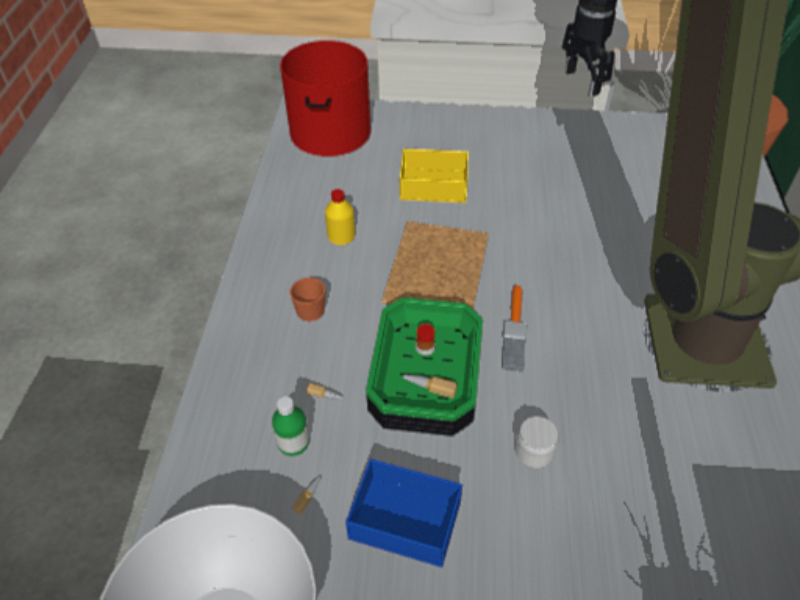

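Both views show the green tray with the jar at scene (423,320) and a dibber at (455,357). Two other dibbers lie on the bench at (350,425) and (418,535). The one in the tray looks largest; I'll confirm that by measuring and with a crop.

```bash
cat > m.py <<'E'
from h import *
def cloud(n):
    z,im,d=load(n); H,W=d.shape
    u,v=np.meshgrid(np.arange(W),np.arange(H))
    K=np.array([[z['fx'],0,z['cx']],[0,z['fy'],z['cy']],[0,0,1]],float)
    x=cv2.undistortPoints(np.stack([u,v],-1).reshape(-1,1,2).astype(float),K,np.array([float(z['k1']),0,0,0])).reshape(H,W,2)
    P=np.stack([x[...,0]*d,-x[...,1]*d,-d],-1)@z['orientation'].T+z['origin']
    P[d==0]=np.nan
    return P,cv2.cvtColor(im,cv2.COLOR_BGR2HSV),d
def rect(P,m,lo,hi,box=None):
    k=m&(P[...,2]>lo)&(P[...,2]<hi)
    if box: k&=(P[...,0]>box[0])&(P[...,0]<box[1])&(P[...,1]>box[2])&(P[...,1]<box[3])
    q=P[k]
    if len(q)<5: return len(q)
    c,s,a=cv2.minAreaRect((q[:,:2]*1000).astype(np.float32)); return len(q),np.round(c,1),np.round(s,1),round(a,1),'z',np.round(np.nanpercentile(q[:,2],[5,50,95])*1000,1)
E
python3 - <<'E'
from m import *
for n in('scene0','side0'):
    P,h,d=cloud(n); H,S,V=h[...,0],h[...,1],h[...,2]
    g=(H>50)&(H<80)&(S>150); b=(H>105)&(H<125)&(S>150); y=(H>22)&(H<32)&(S>170); c=(H>8)&(H<18)&(S>90)
    print(n,'rim',rect(P,g,.086,.102,(.2,.7,-.3,.3)))
    print('floor',rect(P,g,.046,.056,(.2,.7,-.3,.3)))
    print('blue',rect(P,b,.05,.07)); print('yel',rect(P,y,.052,.068,(.1,.8,-.7,-.1)))
    print('cork',rect(P,c,-.002,.008,(.2,.7,-.4,.05)))
    f=800/512
    L={'scene0':dict(handR=(482,354),handL=(456,358),tip=(428,365),cap=(423,313),d2a=(336,428),d2b=(372,420),d3a=(419,556),d3b=(416,510),tin=(575,347),brush=(478,280),yb=(240,225),pot=(270,325),gb=(356,458)),
       'side0':dict(handR=(456,390),handL=(432,386),tip=(404,377),cap=(426,330),d2a=(309,387),d2b=(342,397),d3a=(297,508),d3b=(320,478),tin=(538,430),brush=(516,320),yb=(338,196),pot=(309,286),gb=(286,404))}[n]
    for k,(u,v) in L.items(): print(k,np.round(P[int(round(v/f)),int(round(u/f))]*1000))
im=load('scene0')[1][170:370,200:340]
cv2.imwrite('pics/crop1.png',cv2.resize(im,None,fx=3,fy=3,interpolation=cv2.INTER_CUBIC))
E
```

```text
scene0 rim (1209, array([521.4, 138.4]), array([239.9, 180.3]), 86.6, 'z', array([87.5, 94.1, 96.8]))
floor (2404, array([520., 133.]), array([193.6, 137.1]), 86.7, 'z', array([49.4, 51.8, 54.4]))
blue (663, array([538.9, 396.1]), array([110.4, 150. ]), 77.1, 'z', array([51. , 59. , 62.8]))
yel (337, array([ 617.9, -359.4]), array([374.8, 169.4]), 32.4, 'z', array([52.7, 57.6, 63.9]))
cork (3025, array([ 466.4, -150.5]), array([239.3, 278.7]), 83.1, 'z', array([1.6, 4.3, 6.9]))
handR [476. 199.  74.]
handL [513. 183.  71.]
tip [558. 171.  67.]
cap [525. 100. 103.]
d2a [724. 172.  17.]
d2b [668. 185.  11.]
d3a [707. 396.  15.]
d3b [676. 336.   1.]
tin [330. 256.  63.]
brush [362.  33.  21.]
yb [ 716. -220.  119.]
pot [743. -43.  46.]
gb [733. 273. 121.]
side0 rim (924, array([520.8, 140.1]), array([243.2, 176.7]), 86.8, 'z', array([87.5, 92.3, 95.8]))
floor (2045, array([519.6, 130. ]), array([185.3, 140.3]), 86.7, 'z', array([46.9, 50.1, 54.1]))
blue (563, array([537.2, 396.5]), array([113.2, 150.5]), 77.0, 'z', array([51. , 57.4, 61.5]))
yel (265, array([ 616. , -357.1]), array([375.7, 166.1]), 33.3, 'z', array([52.4, 57.2, 64.4]))
cork (2532, array([ 486.6, -162.2]), array([239.1, 253.4]), 88.2, 'z', array([-0.7,  2.9,  6.5]))
handR [466. 183.  49.]
handL [508. 190.  69.]
tip [554. 173.  67.]
cap [522.  97. 102.]
d2a [722. 169.  11.]
d2b [664. 179.   3.]
d3a [704. 396.  16.]
d3b [678. 336.   2.]
tin [334. 257.  61.]
brush [357. -10.  14.]
yb [ 718. -218.  123.]
pot [755. -48.  37.]
gb [730. 277. 120.]
```

View pics/crop1.png

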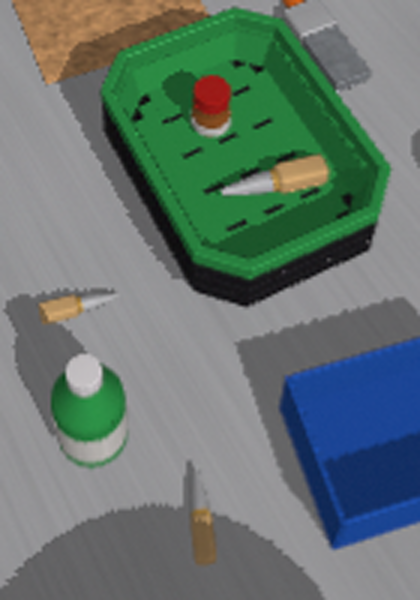

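The crop shows the tray's dibber at (275,180). It measures about 90 mm, against about 60 and 68 mm for the ones at (80,305) and (200,515). So the tray one is the largest and fits the listed 92 mm.

Run:
```python
from m import *
for n in('scene0','side0'):
    P,h,d=cloud(n); H,S,V=h[...,0],h[...,1],h[...,2]
    y=(H>20)&(H<34)&(S>150); c=(H>5)&(H<20)&(S>60)
    print(n,'yel',rect(P,y,.05,.07,(.3,.62,-.6,-.3)))
    print('cork',rect(P,c,-.004,.009,(.36,.65,-.35,.05)))
    tray=(.43,.61,.04,.24)
    print('handle',rect(P,(H>5)&(H<25)&(S>60),.062,.08,(.44,.6,.12,.24)))
    print('dib',rect(P,~((H>45)&(H<90)&(S>120)),.060,.08,(.44,.58,.12,.21)))
    print('cap',rect(P,((H<8)|(H>172))&(S>150),.098,.108,(.47,.57,.05,.15)))
    print('tin',rect(P,S<60,.05,.07,(.28,.4,.2,.32)),'brush',rect(P,(S>-1),.006,.05,(.3,.42,-.1,.16)))
```

```text
scene0 yel (306, array([ 535.5, -412.9]), array([115.8, 149.3]), 89.7, 'z', array([50.8, 56.2, 61. ]))
cork (3100, array([ 480.3, -156.4]), array([245. , 255.2]), 84.5, 'z', array([1.5, 4.3, 7. ]))
handle (155, array([493.9, 185.7]), array([20.2, 45.7]), 72.4, 'z', array([64.6, 72.6, 75.7]))
dib (270, array([513.5, 180.4]), array([22.6, 90.5]), 77.0, 'z', array([62.3, 70.9, 75.4]))
cap (100, array([525.2,  98.1]), array([30.7, 28. ]), 59.4, 'z', array([ 98.9, 101.8, 104. ]))
tin (468, array([334.3, 261.1]), array([61.9, 62.7]), 8.1, 'z', array([51.8, 61. , 63.5])) brush (597, array([359.5,   0.7]), array([199.6,  43.4]), 84.1, 'z', array([10.4, 18.5, 22. ]))
side0 yel (259, array([ 533.4, -412.4]), array([148.3, 119.5]), 0.1, 'z', array([50.6, 55.7, 61.5]))
cork (2640, array([ 486.5, -164.6]), array([243.7, 253.4]), 88.2, 'z', array([-1.1,  2.9,  6.6]))
handle (148, array([492.6, 187.5]), array([23.9, 49.1]), 79.0, 'z', array([64.4, 70.7, 74.6]))
dib (222, array([512.5, 183.6]), array([23.9, 91.6]), 79.0, 'z', array([62.4, 69.3, 73.8]))
cap (72, array([524.4,  99.7]), array([26.9, 28.8]), 3.6, 'z', array([ 98.4, 100.6, 102.9]))
tin (445, array([332.3, 262.2]), array([60.3, 61. ]), 35.1, 'z', array([51.6, 58.9, 62.4])) brush (579, array([372.3,   3.2]), array([ 65.9, 201.4]), 3.5, 'z', array([11.2, 16.9, 21.6]))
```

Next I measure the cork from its corners and do a small turn to learn the sign of joint 6.

```bash
python3 - <<'E'
from m import *
f=800/512
for n,L in(('scene0',[(303,227),(381,205),(420,270),(337,306)]),('side0',[(406,222),(489,234),(384,303)])):
    z,im,d=load(n)
    for u,v in L: print(n,np.round(pt(z,d,u/f,v/f,.004)*1000))
E
python3 -m handwheel '[[[100,250,0],0.15],[[100,250,0],0.3],[[100,250,0],0.3],[[100,250,0],0.3],[[100,250,0],0.3]]' 45 40
python3 -c "
from station import r;s=r.observe();print(s['joint_positions'],s['ee_pos'])"
```

```text
scene0 [ 587. -276.    4.]
scene0 [ 414. -254.    4.]
scene0 [436. -54.   4.]
scene0 [615. -54.   4.]
side0 [ 585. -280.    4.]
side0 [ 406. -256.    4.]
side0 [611. -44.   4.]
t: 0.72
ee_pos: [0.3382, -0.2148, 0.245]
orientation: [[0.715, 0.7, -0.001], [0.7, -0.715, 0.001], [0.0, -0.001, -1.0]]
wrist_force: [-0.5, -0.3, -0.0]
gripper_width: 0.0448
finger_force: 0.0
[-3.24450025e+01  2.73514514e+00 -2.29145865e+01  6.44195172e+01
  3.51511918e-02  1.03160071e+02] [ 0.33817895 -0.21476492  0.24504847]
```

```bash
python3 -m handwheel '[[[30,60,0],0.18],[[50,120,0],0.36],[[75,180,0],0.54],[[100,240,0],0.72],[[125,300,0],0.9],[[150,360,0],1.08],[[162,400,0],1.26],[[162,400,0],1.44],[[162,400,0],1.62],[[162,400,0],1.8],[[162,400,0],1.98],[[162,400,0],2.149],[[162,400,0],2.149],[[162,400,0],2.149]]'
python3 - <<'E'
from m import *
p,im,d=snap('wrist'); save('w1',im,d,p); cv2.imwrite('pics/w1.png',im)
P,h,d=cloud('w1'); H,S,V=h[...,0],h[...,1],h[...,2]
print('handle',rect(P,(H>5)&(H<25)&(S>60),.062,.08,(.44,.6,.12,.24)))
print('dib',rect(P,~((H>45)&(H<90)&(S>120)),.058,.08,(.44,.58,.14,.21)))
print('cap',rect(P,((H<8)|(H>172))&(S>150),.098,.108,(.47,.57,.05,.15)))
print('rim',rect(P,(H>50)&(H<80)&(S>150),.086,.102))
print(r.observe()['joint_positions'])
E
```

```text
t: 2.48
ee_pos: [0.5, 0.1821, 0.245]
orientation: [[-0.975, 0.222, -0.001], [0.222, 0.975, -0.0], [0.0, -0.0, -1.0]]
wrist_force: [0.3, 0.3, 1.2]
gripper_width: 0.0449
finger_force: 0.0
handle (720, array([492.7, 184.6]), array([20.9, 49.1]), 74.8, 'z', array([70.2, 73.5, 75. ]))
dib (1246, array([495.7, 185. ]), array([113.2,  66.4]), 12.9, 'z', array([63.2, 72.2, 75. ]))
cap (552, array([525.3,  97.8]), array([29.3, 30.4]), 70.4, 'z', array([100.6, 102.1, 103.3]))
rim 1
[ 2.00081851e+01  1.56197331e+01 -6.93409234e+00  6.74714263e+01
  5.37488093e-04  3.28251903e+01]
```

View pics/w1.png

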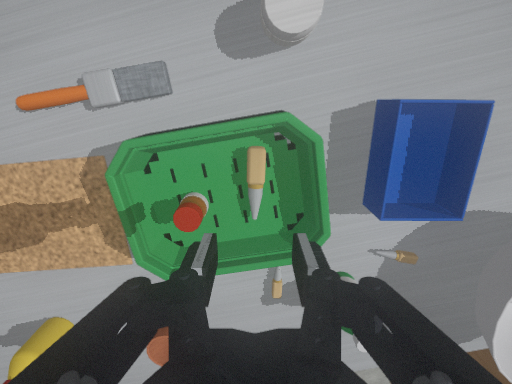

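The wrist view shows the dibber handle at (256,165), the spike tip at (255,218) and the jar cap at (188,218). They match the earlier measurements, so I descend and grip.

```bash
python3 -m handwheel '[[[0,1,-60],0],[[0,1,-110],0],[[0,1,-145],0],[[0,1,-165],0],[[0,1,-178],0],[[0,1,-178],0],[[0,1,-178],0]]' 45 40
python3 -m handwheel '[[[0,0,0],0],[[0,0,0],0],[[0,0,0],0],[[0,0,0],0]]' 10 40
```

```text
t: 3.4
ee_pos: [0.501, 0.1834, 0.0682]
orientation: [[-0.975, 0.22, 0.002], [0.22, 0.975, 0.001], [-0.001, 0.001, -1.0]]
wrist_force: [-0.3, 0.5, -0.8]
gripper_width: 0.0451
finger_force: 0.0
t: 3.9
ee_pos: [0.501, 0.1834, 0.0684]
orientation: [[-0.975, 0.22, 0.002], [0.22, 0.975, 0.001], [-0.002, 0.001, -1.0]]
wrist_force: [-0.3, -0.1, 7.2]
gripper_width: 0.0211
finger_force: 39.7
```

```bash
python3 -m handwheel '[[[0,0,30],0],[[0,0,80],0],[[0,0,110],0],[[6,60,110],0],[[12,120,110],0],[[18,180,110],0],[[24,216,100],0],[[24,216,60],0],[[24,216,10],0],[[24,216,-20],0],[[24,216,-40],0],[[24,216,-40],0],[[24,216,-40],0]]'
python3 -m handwheel '[[[0,0,0],0],[[0,0,0],0],[[0,0,0],0],[[0,0,60],0],[[0,0,120],0],[[0,0,170],0],[[0,0,170],0]]' 50 40
python3 - <<'E'
from m import *
p,im,d=snap('scene'); save('s2',im,d,p)
P,h,d=cloud('s2'); H,S,V=h[...,0],h[...,1],h[...,2]
print('handle',rect(P,(H>5)&(H<25)&(S>60),.008,.08,(.46,.61,.34,.45)))
E
```

```text
t: 5.52
ee_pos: [0.5246, 0.3994, 0.028]
orientation: [[-0.976, 0.22, 0.001], [0.22, 0.976, 0.001], [-0.001, 0.001, -1.0]]
wrist_force: [-0.1, 0.0, -0.8]
gripper_width: 0.0211
finger_force: 39.2
t: 6.4
ee_pos: [0.5268, 0.4011, 0.2034]
orientation: [[-0.975, 0.22, 0.009], [0.22, 0.975, 0.007], [-0.007, 0.008, -1.0]]
wrist_force: [0.3, 0.6, -0.4]
gripper_width: 0.0502
finger_force: 0.0
handle (217, array([517.4, 403. ]), array([21.9, 49. ]), 77.8, 'z', array([19.7, 25.8, 28.4]))
```

```bash
python3 -m handwheel '[[[0,-60,0],0],[[0,-120,0],0],[[0,-180,0],0],[[0,-240,0],0],[[0,-301,0],0],[[0,-301,0],0],[[0,-301,-50],0],[[0,-301,-95],0],[[0,-301,-123],0],[[0,-301,-123],0],[[0,-301,-123],0]]' 60 30
python3 -m handwheel '[[[0,0,0],0],[[0,0,0],0],[[0,0,0],0],[[0,0,0],0]]' 20 30
```

```text
t: 7.82
ee_pos: [0.5244, 0.0989, 0.0747]
orientation: [[-0.976, 0.219, 0.0], [0.219, 0.976, 0.0], [-0.0, 0.0, -1.0]]
wrist_force: [1.1, -0.2, 0.4]
gripper_width: 0.0598
finger_force: 0.0
t: 8.32
ee_pos: [0.5253, 0.0985, 0.0759]
orientation: [[-0.976, 0.22, 0.003], [0.22, 0.976, 0.001], [-0.003, 0.002, -1.0]]
wrist_force: [-1.0, 1.1, 4.5]
gripper_width: 0.0321
finger_force: 29.7
```

```bash
python3 -m handwheel '[[[0,0,40],0],[[0,0,90],0],[[0,0,120],0],[[1,-60,120],0],[[2,-120,120],0],[[3,-180,120],0],[[4,-240,120],0],[[5,-300,120],0],[[6,-360,120],0],[[7,-420,120],0],[[9,-480,120],0],[[9,-511,110],0],[[9,-511,60],0],[[9,-511,10],0],[[9,-511,-25],0],[[9,-511,-43],0],[[9,-511,-43],0],[[9,-511,-43],0]]'
python3 -m handwheel '[[[0,0,0],0],[[0,0,0],0],[[0,0,0],0],[[0,0,40],0],[[0,0,100],0],[[0,0,160],0],[[0,0,200],0],[[0,0,200],0]]' 58 30
python3 - <<'E'
from m import *
p,im,d=snap('side'); save('s3',im,d,p)
P,h,d=cloud('s3'); H,S,V=h[...,0],h[...,1],h[...,2]
print('cap',rect(P,((H<8)|(H>172))&(S>150),.02,.07,(.45,.62,-.48,-.34)))
p,im,d=snap('scene'); save('s4',im,d,p)
for n in('s3','s4'):
    P,h,d=cloud(n); H,S,V=h[...,0],h[...,1],h[...,2]
    g=(H>50)&(H<80)&(S>130)
    print('rim',rect(P,g,.088,.1,(.2,.7,-.05,.3)))
E
```

```text
t: 10.58
ee_pos: [0.5341, -0.4136, 0.0327]
orientation: [[-0.975, 0.22, 0.002], [0.22, 0.976, -0.001], [-0.002, -0.001, -1.0]]
wrist_force: [0.5, 0.8, 0.2]
gripper_width: 0.0318
finger_force: 32.2
t: 11.58
ee_pos: [0.5351, -0.4144, 0.2363]
orientation: [[-0.975, 0.22, 0.007], [0.22, 0.975, -0.006], [-0.008, -0.004, -1.0]]
wrist_force: [-0.3, -0.6, -1.3]
gripper_width: 0.0579
finger_force: 0.0
cap (58, array([ 533.3, -411.6]), array([24.6, 36.6]), 3.3, 'z', array([40.7, 51.6, 55.8]))
rim (891, array([520.5, 139.6]), array([242.7, 177.6]), 86.5, 'z', array([89. , 92.6, 95.8]))
rim (1149, array([521.8, 138. ]), array([240.9, 179.6]), 86.6, 'z', array([89.5, 94.4, 96.9]))
```

```bash
python3 -m handwheel '[[[-12,60,0],-0.1],[[-24,120,0],-0.25],[[-36,180,0],-0.4],[[-48,240,0],-0.5],[[-60,300,0],-0.625],[[-72,360,0],-0.625],[[-84,420,0],-0.625],[[-89,457,-20],-0.625],[[-89,457,-30],-0.625],[[-89,457,-30],-0.625],[[-89,457,-30],-0.625]]' 36 30
python3 - <<'E'
from m import *
p,im,d=snap('wrist'); save('w5',im,d,p); cv2.imwrite('pics/w5.png',im)
P,h,d=cloud('w5'); H,S,V=h[...,0],h[...,1],h[...,2]
g=(H>45)&(H<85)&(S>100)
print('rim',rect(P,g,.09,.1)); print(r.observe()['ee_pos'],r.observe()['joint_positions'])
# rim top points: fit lower-left diagonal edges around corner0: signed distance along diagonal
q=P[g&(P[...,2]>.0895)&(P[...,2]<.099)]*1000
a=np.radians(41.5); n=np.array([np.cos(a),np.sin(a)]);t=np.array([-n[1],n[0]]); c=np.array([444.8,42.7])
w=q[:,:2]-c; k=np.abs(w@t)<15; s=(w@n)[k]; s=s[np.abs(s)<20]
print(len(s),np.percentile(s,[1,5,50,95,99])); 
for lo in(-15,-5,5):
    kk=(w@t>lo)&(w@t<lo+10); ss=(w@n)[kk]; ss=ss[np.abs(ss)<20]; print(lo,np.percentile(ss,[3,97]))
E
```

```text
t: 13.05
ee_pos: [0.4442, 0.0431, 0.2011]
orientation: [[-0.661, 0.75, -0.001], [0.75, 0.661, -0.0], [0.0, -0.001, -1.0]]
wrist_force: [-0.8, 0.4, 0.5]
gripper_width: 0.0364
finger_force: 0.0
rim (7899, array([521.2, 138.2]), array([239.1, 180.1]), 86.7, 'z', array([91.3, 94.9, 96.2]))
[0.44453443 0.04312847 0.2014168 ] [ 5.55010559e+00  8.72001329e+00 -2.28085038e+01  5.84633812e+01
 -1.26018729e-02  5.41769924e+01]
320 [-4.83829341 -4.73703386 -0.10237901  4.60909888  4.66943479]
-15 [-3.95821825  4.67029007]
-5 [-4.81457534  4.61917838]
5 [-4.75234175  4.57534599]
```

View pics/w5.png

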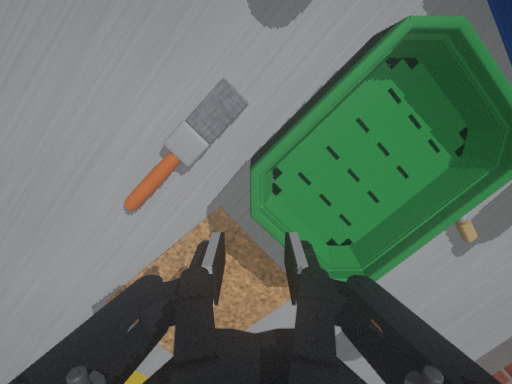

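The wrist view shows corner 0 of the empty tray, with its bar from (252,190) to (335,275). The corner estimate fits to within 0.5 mm. I descend and pinch lightly at 20 N, so the bar can rotate between the pads during the peel.

```bash
python3 -m handwheel '[[[0,0,-50],0],[[0,0,-80],0],[[0,0,-100],0],[[0,0,-110],0],[[0,0,-110],0],[[0,0,-110],0]]' 36 20
python3 -m handwheel '[[[0,0,0],0],[[0,0,0],0],[[0,0,0],0],[[0,0,0],0]]' 4 20
```

```text
t: 13.85
ee_pos: [0.4451, 0.044, 0.0922]
orientation: [[-0.662, 0.75, 0.002], [0.75, 0.662, 0.0], [-0.001, 0.001, -1.0]]
wrist_force: [-0.8, 0.2, -0.3]
gripper_width: 0.0365
finger_force: 0.0
t: 14.35
ee_pos: [0.4444, 0.0437, 0.0922]
orientation: [[-0.662, 0.749, 0.001], [0.749, 0.662, -0.001], [-0.002, -0.0, -1.0]]
wrist_force: [-2.5, -1.2, 4.6]
gripper_width: 0.0094
finger_force: 32.5
```

Width 9.4 mm matches the 10 mm bar. I lift slowly in two steps.

```bash
python3 -m handwheel '[[[0,0,2],0],[[0,0,4],0],[[0,0,6],0],[[0,0,8],0],[[0,0,10],0],[[0,0,12],0],[[0,0,14],0],[[0,0,14],0]]'
cat >> m.py <<'E'
def tilt():
    p,im,d=snap('scene'); save('t',im,d,p)
    P,h,d=cloud('t'); H,S,V=h[...,0],h[...,1],h[...,2]
    q=P[(H>50)&(H<80)&(S>120)&(P[...,2]>.04)&(P[...,2]<.4)&(P[...,0]>.3)&(P[...,0]<.66)]
    hull=cv2.convexHull((q[:,:2]*1000).astype(np.float32))
    c,s,a=cv2.minAreaRect(hull); print('rect',c,s,a)
    for th in (0,90,180,270):
        u=np.array([np.cos(np.radians(th+41.5)),np.sin(np.radians(th+41.5))]); pr=q[:,:2]@u; k=pr>np.percentile(pr,99.5)-.004
        print(th,np.round(np.median(q[k],0)*1000),np.round(q[k][:,2].max()*1000))
    b=P[(V<45)&(P[...,2]>.01)&(P[...,2]<.09)&(P[...,0]>.4)&(P[...,0]<.62)&(P[...,1]>.08)&(P[...,1]<.3)]
    print('black',len(b),np.round(np.percentile(b,[2,98],axis=0)*1000))
E
python3 -c "
from m import *
tilt()"
```

```text
t: 15.35
ee_pos: [0.4443, 0.0441, 0.1055]
orientation: [[-0.662, 0.749, 0.0], [0.749, 0.662, -0.0], [-0.0, 0.0, -1.0]]
wrist_force: [0.8, 0.1, -1.1]
gripper_width: 0.0097
finger_force: 26.8
rect (521.7606201171875, 139.02130126953125) (240.76417541503906, 180.5388641357422) 86.55768585205078
0 [601. 237. 102.] 108.0
90 [462. 248. 107.] 109.0
180 [444.  53. 103.] 109.0
270 [587.  36. 106.] 110.0
black 878 [[471.  91.  36.]
 [614. 259.  79.]]
```

The tray came up level and the black trays stayed. The full-height grip was stiff enough to free every corner at once, so there was no corner peel. I'll reseat it and re-grip only the top few mm of the bar, where the pads can't carry the moment and the tray must tip.

```bash
python3 -m handwheel '[[[0,0,-4],0],[[0,0,-8],0],[[0,0,-11],0],[[0,0,-14],0],[[0,0,-15],0],[[0,0,-15],0]]'
python3 -m handwheel '[[[0,0,1],0],[[0,0,1],0],[[0,0,1],0],[[0,0,9],0],[[0,0,9],0],[[0,0,9],0]]' 26 20
python3 -c "
from m import *
tilt()"
```

```text
t: 16.15
ee_pos: [0.445, 0.0447, 0.0924]
orientation: [[-0.662, 0.749, 0.003], [0.749, 0.662, 0.002], [-0.0, 0.003, -1.0]]
wrist_force: [-5.0, 0.9, 18.2]
gripper_width: 0.0094
finger_force: 33.8
t: 16.9
ee_pos: [0.4443, 0.0442, 0.0991]
orientation: [[-0.662, 0.749, 0.0], [0.749, 0.662, 0.0], [-0.0, 0.0, -1.0]]
wrist_force: [-0.9, 0.1, 0.0]
gripper_width: 0.026
finger_force: 0.0
rect (524.2384033203125, 139.75149536132812) (240.7293701171875, 180.29388427734375) 86.25713348388672
0 [602. 239.  99.] 106.0
90 [464. 248. 101.] 105.0
180 [441.  56.  92.] 98.0
270 [588.  36.  96.] 100.0
black 717 [[471.  87.  36.]
 [614. 259.  78.]]
```

The far side did not reseat: corners 2 and 1 sit about 8–10 mm high and corner 0 is down. I'll press corner 2 down with closed fingertips, then look.

```bash
python3 -m handwheel '[[[0,0,50],0],[[0,0,70],0],[[40,50,70],0],[[78,96,70],0],[[116,144,70],0],[[153,191,60],0],[[153,191,35],0],[[153,191,20],0],[[153,191,15],0],[[153,191,12],0],[[153,191,10],0],[[153,191,10],0]]' 0 20
```

```text
t: 18.45
ee_pos: [0.5969, 0.2345, 0.1091]
orientation: [[-0.662, 0.75, -0.0], [0.75, 0.662, -0.0], [-0.0, -0.0, -1.0]]
wrist_force: [-0.2, -0.5, 0.7]
gripper_width: -0.0003
finger_force: 0.0
```

```bash
python3 -m handwheel '[[[0,0,-1],0],[[0,0,-2],0],[[0,0,-2],0]]'
python3 -m handwheel '[[[0,0,-1],0],[[0,0,-2],0],[[0,0,-2],0]]'
python3 -c "
from m import *
tilt()"
```

```text
t: 18.82
ee_pos: [0.5973, 0.235, 0.1081]
orientation: [[-0.662, 0.749, 0.001], [0.749, 0.662, -0.0], [-0.001, 0.0, -1.0]]
wrist_force: [-1.6, -1.1, 5.2]
gripper_width: 0.0001
finger_force: 2.5
t: 19.2
ee_pos: [0.5981, 0.2351, 0.1077]
orientation: [[-0.662, 0.749, 0.003], [0.749, 0.662, 0.0], [-0.002, 0.003, -1.0]]
wrist_force: [-3.3, -2.1, 12.4]
gripper_width: 0.0001
finger_force: 6.2
rect (530.345703125, 147.65228271484375) (258.8160400390625, 194.6114959716797) 85.40853881835938
0 [631. 223. 234.] 303.0
90 [463. 249.  95.] 99.0
180 [435. 106.  96.] 98.0
270 [586.  34.  94.] 97.0
black 636 [[471.  88.  35.]
 [614. 259.  76.]]
```

Corner 2 now seats at tip height 94 mm with 12 N. I pinch it shallowly, with about 5 mm overlap.

```bash
python3 -m handwheel '[[[0,0,15],0],[[0,0,15],0]]'
python3 -m handwheel '[[[0,0,0],0],[[0,0,0],0],[[0,0,0],0],[[0,0,-8],0],[[0,0,-16],0],[[0,0,-19],0],[[0,0,-19],0],[[0,0,-19],0]]' 26 20
python3 -m handwheel '[[[0,0,0],0],[[0,0,0],0],[[0,0,0],0]]' 4 20
```

```text
t: 19.5
ee_pos: [0.5982, 0.2356, 0.1216]
orientation: [[-0.662, 0.749, 0.003], [0.749, 0.662, 0.001], [-0.001, 0.003, -1.0]]
wrist_force: [0.8, 0.2, 0.4]
gripper_width: 0.0002
finger_force: 0.0
t: 20.5
ee_pos: [0.5973, 0.2352, 0.1014]
orientation: [[-0.662, 0.749, 0.0], [0.749, 0.662, 0.0], [-0.0, 0.0, -1.0]]
wrist_force: [-0.1, 0.2, 1.1]
gripper_width: 0.026
finger_force: 0.0
t: 20.88
ee_pos: [0.5974, 0.2352, 0.1017]
orientation: [[-0.662, 0.749, 0.001], [0.749, 0.662, 0.0], [-0.0, 0.001, -1.0]]
wrist_force: [0.0, 0.6, 1.4]
gripper_width: 0.009
finger_force: 21.9
```

```bash
python3 -m handwheel '[[[0,0,3],0],[[0,0,6],0],[[0,0,9],0],[[-1,-1,12],0],[[-1,-1,12],0]]'
python3 -c "
from m import *
tilt()"
```

```text
t: 21.5
ee_pos: [0.5967, 0.2345, 0.114]
orientation: [[-0.663, 0.749, 0.002], [0.749, 0.663, 0.001], [-0.0, 0.002, -1.0]]
wrist_force: [-0.2, 0.6, -1.1]
gripper_width: 0.0092
finger_force: 21.7
rect (524.2897338867188, 150.4108428955078) (260.94451904296875, 195.51512145996094) 79.7265625
0 [627. 224. 234.] 351.0
90 [461. 248. 105.] 108.0
180 [436. 105. 102.] 105.0
270 [588.  34. 103.] 105.0
black 847 [[471.  91.  37.]
 [614. 259.  80.]]
```

```bash
cat >> m.py <<'E'
def plane(cx=521.3,cy=138.6,yaw=-3.45,cams=('scene','side')):
    for n in cams:
        p,im,d=snap(n); save('t',im,d,p); P,h,d=cloud('t'); H,S,V=h[...,0],h[...,1],h[...,2]
        q=P[(H>45)&(H<85)&(S>100)]*1000; a=np.radians(yaw); c,s=np.cos(a),np.sin(a)
        w=q[:,:2]-[cx,cy]; l=w@np.array([[c,-s],[s,c]])
        k=(abs(l[:,0])<60)&(abs(l[:,1])<90)&(q[:,2]<300); l=l[k];z=q[k,2]
        A=np.c_[l,np.ones(len(l))]; g=np.ones(len(l),bool)
        for _ in range(8):
            x=np.linalg.lstsq(A[g],z[g],rcond=None)[0]; e=z-A@x; g=abs(e-np.median(e[g]))<4
        print(n,g.sum(),len(g),'floor z0 %.1f'%x[2],'rise above seat at c0..3:',[round(float(x@[i*70.5,j*100.5,1]-51),1) for i,j in((-1,-1),(-1,1),(1,1),(1,-1))])
E
python3 -c "
from m import *
plane()"
```

```text
scene 889 896 floor z0 61.3 rise above seat at c0..3: [7.6, 11.4, 13.0, 9.2]
side 1871 2001 floor z0 59.6 rise above seat at c0..3: [6.2, 8.9, 11.0, 8.2]
```

Corner 2 is up about 12 mm but corner 0 has followed to about 6–7, so the pads still carry some moment. I raise further and then ease the grip with small opening commands, so the far end droops back onto its seat.

```bash
python3 -m handwheel '[[[0,0,5],0],[[0,0,9],0],[[0,0,13],0],[[0,0,13],0]]' 9 20
python3 -m handwheel '[[[0,0,0],0],[[0,0,0],0]]' 9.3 20 | tail -3
python3 -c "
from m import *
plane()"
```

```text
t: 22.15
ee_pos: [0.5965, 0.2342, 0.1269]
orientation: [[-0.662, 0.749, 0.001], [0.749, 0.662, 0.0], [-0.0, 0.001, -1.0]]
wrist_force: [-0.8, 0.1, -1.4]
gripper_width: 0.009
finger_force: 21.7
wrist_force: [0.4, -0.2, 0.1]
gripper_width: 0.0093
finger_force: 16.0
scene 894 925 floor z0 73.3 rise above seat at c0..3: [19.4, 23.3, 25.2, 21.3]
side 1894 2022 floor z0 71.4 rise above seat at c0..3: [17.2, 21.5, 23.6, 19.2]
```

Easing works, with the force down to 16 N at 9.3 mm. I continue.

```bash
python3 -m handwheel '[[[0,0,0],0],[[0,0,0],0]]' 9.6 20 | tail -3
python3 -m handwheel '[[[0,0,0],0],[[0,0,0],0]]' 9.75 20 | tail -3
python3 -c "
from m import *
plane()"
```

```text
wrist_force: [-0.5, -0.0, -1.4]
gripper_width: 0.0093
finger_force: 12.6
wrist_force: [0.9, 0.1, -1.1]
gripper_width: 0.0096
finger_force: 10.1
scene 858 891 floor z0 64.2 rise above seat at c0..3: [1.2, 16.3, 25.2, 10.1]
side 1777 1903 floor z0 62.3 rise above seat at c0..3: [-0.9, 14.5, 23.6, 8.2]
```

The tray has tipped: corner 2 is up about 24 mm and corner 0 is seated (about 0) with 10 N on the fingers. I hold briefly for the step, then tighten and lift straight up.

```bash
python3 -m handwheel '[[[0,0,1],0],[[0,0,1],0],[[0,0,1],0]]' 9.75 20 | tail -3
python3 -m handwheel '[[[0,0,0],0],[[0,0,0],0],[[0,0,0],0],[[0,0,0],0]]' 2 90 | tail -3
python3 -c "
from m import *
plane()"
```

```text
wrist_force: [0.1, 0.5, -1.0]
gripper_width: 0.0104
finger_force: 10.4
wrist_force: [0.1, -0.2, -1.5]
gripper_width: 0.006
finger_force: 88.4
scene 856 884 floor z0 64.6 rise above seat at c0..3: [1.5, 16.8, 25.7, 10.4]
side 1808 1917 floor z0 62.6 rise above seat at c0..3: [-1.0, 14.3, 24.1, 8.9]
```

```bash
python3 -m handwheel '[[[0,0,4],0],[[0,0,8],0],[[0,0,14],0],[[0,0,20],0],[[0,0,30],0],[[0,0,40],0],[[0,0,40],0],[[0,0,40],0]]'
python3 -c "
from m import *
plane()"
```

```text
t: 25.08
ee_pos: [0.5961, 0.2341, 0.1673]
orientation: [[-0.662, 0.749, -0.0], [0.749, 0.662, -0.0], [0.0, -0.0, -1.0]]
wrist_force: [-0.2, -0.1, -1.1]
gripper_width: 0.0061
finger_force: 88.4
scene 940 969 floor z0 104.6 rise above seat at c0..3: [41.2, 56.6, 65.9, 50.5]
side 1864 1948 floor z0 102.5 rise above seat at c0..3: [39.4, 54.5, 63.6, 48.5]
```

```bash
python3 -m handwheel '[[[0,0,15],0],[[0,0,35],0],[[0,0,50],0],[[0,-10,58],0],[[-1,-30,58],0],[[-2,-60,58],0],[[-3,-90,58],0],[[-4,-120,58],0],[[-5,-150,58],0],[[-6,-180,58],0],[[-7,-210,58],0],[[-8,-240,58],0],[[-8,-265,58],0],[[-8,-280,58],0],[[-8,-286,58],0],[[-8,-286,58],0],[[-8,-286,58],0],[[-8,-286,58],0]]'
python3 - <<'E'
from m import *
plane(513,-148)
for n in('scene','side'):
    p,im,d=snap(n); save('f'+n,im,d,p); P,h,d=cloud('f'+n); H,S,V=h[...,0],h[...,1],h[...,2]
    print(rect(P,(H>50)&(H<80)&(S>120),.12,.26,(.35,.66,-.35,.03)), 'black',rect(P,V<70,.06,.085,(.4,.64,0,.28)))
    print('handle',rect(P,(H>5)&(H<25)&(S>60),.008,.08,(.46,.61,.34,.45)),'cap',rect(P,((H<8)|(H>172))&(S>150),.02,.07,(.45,.62,-.48,-.34)))
cv2.imwrite('pics/fin.png',np.hstack([cv2.resize(load('f'+n)[1],(400,300)) for n in('scene','side')]))
E
```

```text
t: 27.42
ee_pos: [0.5882, -0.0511, 0.2253]
orientation: [[-0.663, 0.748, -0.0], [0.748, 0.663, 0.0], [0.0, 0.0, -1.0]]
wrist_force: [-0.1, -0.2, -1.4]
gripper_width: 0.0065
finger_force: 88.5
scene 744 758 floor z0 161.9 rise above seat at c0..3: [98.4, 114.4, 123.3, 107.3]
side 1125 1180 floor z0 160.6 rise above seat at c0..3: [97.0, 112.8, 122.1, 106.4]
(2405, array([ 515.6, -145.1]), array([238.2, 183.1]), 85.8, 'z', array([155.8, 176.3, 213.4])) black (1779, array([521.3, 137.7]), array([240.5, 179.8]), 87.4, 'z', array([60.9, 75.9, 79.7]))
handle (219, array([517.7, 401.8]), array([22.8, 47.7]), 76.8, 'z', array([19.7, 25.9, 28.2])) cap 3
(2588, array([ 504.2, -146.3]), array([246.5, 160.5]), 86.8, 'z', array([153.3, 165.9, 210. ])) black (1339, array([520.3, 138.5]), array([244.1, 178.1]), 87.3, 'z', array([60.8, 74.2, 78.8]))
handle (206, array([516.8, 402.5]), array([22.9, 49.3]), 73.5, 'z', array([14.2, 23.5, 27.6])) cap 0
```

View pics/fin.png

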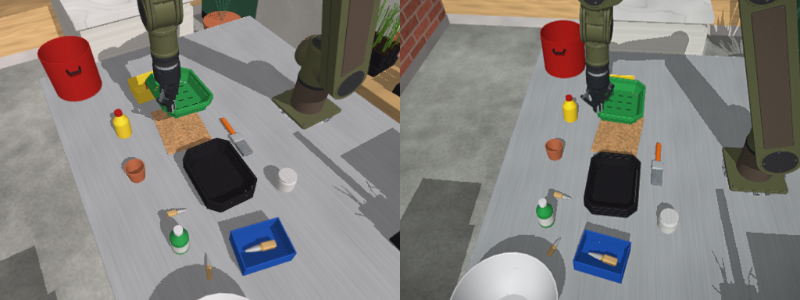

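The final view shows the green tray held over the cork, the black stack in place at (218,175), and the dibber in the blue bin at (262,247). The jar bin is hidden here, but I checked the jar in it earlier. I hand in.

```bash
python3 -m handwheel '[[[0,0,0],0],[[0,0,0],0],[[0,0,0],0],[[0,0,0],0]]' | tail -3; python3 -c "
from station import r; print(r.job_done())"
```

```text
wrist_force: [0.5, 0.2, -1.9]
gripper_width: 0.0064
finger_force: 88.5
the job is handed in; nothing more can be done
None
```

The job is handed in, verdict not shown: the dibber is in the blue bin and the jar in the yellow one, the black trays are in place, and the green tray is held still over the cork, underside about 157 mm up and tilted about 0.1 rad; the first pull lifted it level, so I reseated it and repeated the corner peel (about 24 mm up, opposite corner seated).

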